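# Shut and latch the dop-stick case

## Robot

A 6-joint arm with a two-finger parallel gripper is mounted at the origin on the work surface. World frame = base frame: x ahead of the robot, y to its left, z up, the work surface at z = 0. Lengths are in mm, angles in degrees, forces in N, time in s.
With the tool pointing down it reaches from about 300 to 850 mm from the base axis. Payload 4.2 kg.
Tool frame: the origin (TCP) lies midway between the tips of the shut fingers; the grasp point (between the pads) lies 19 mm behind it (env.grip_depth is the distance from the TCP to the grasp point, in mm); z points along the fingers, y is the line along which they close (so a half turn about z gives the same grasp; the last joint's range is limited). The gripper opens to 91 mm and grips with 3 to 60 N. Pads are 32 mm wide; open, the fingers measure 118 mm over their backs; the gripper's body (76 mm by 178 mm) begins 60 mm behind the grasp point.
Start: joints at [74.714, 18.312, 89.639, -0, 72.044, -1.146], TCP at [140.475, 557.593, 213.976] pointing down, gripper open.
Joint ranges: [-177.97, 177.97], [-48.28, 115.42], [12.27, 149.76], [-77.06, 257.06], [2.81, 150.46], [-146.56, 146.56]. Speed limits (degrees/s): [147.25, 147.25, 180, 180, 180, 180].

## Interface

Orientations are given as [roll, pitch, yaw] about the fixed x, y, z axes, in that order (R = Rz(yaw) Ry(pitch) Rx(roll)).
In Python, from workcell import env, eyes gives the robot as it stands.
- The arm moves only by the tool send_rows, never from a script. Its argument "motion" is a list of rows, each a list of 7 numbers: the shift along the world's x, y, z normalised to -1 to 1, where 1 is 0.5 m, then the turn, a rotation vector about the world's x, y, z normalised to -1 to 1, where 1 is 60 degrees, then the opening, from -1 (shut) to 1 (fully open). A call has 1 to 20 rows; each row is the pose to reach, as a shift and turn from the pose commanded when the call began; what a row does not reach only later rows make up. A row lasts 1/8 s, in which the tool goes at most 62.5 mm and 10.7 degrees, less where a joint would pass 70% of its speed; a pose out of reach is approached as far as the arm can. A call with a number of a shift or a turn outside -1 to 1 is refused whole. A call with a gripper value outside its range is refused whole. The fingers move at their own pace and stop on an object; "squeeze" is the grip in N (left out, the last holds). Time passes only in rows, so rows that repeat a pose let the fingers close. It gives the time, the measured TCP pose, the force, the opening and the grip force at its end, in the units of the state.
- env.state(): the state, without advancing time (a new reading comes with each control period).
- eyes.grab_frame(name): name is "scene" or "side" or "wrist"; returns a dict with "pixels" (480x640x3 uint8, red, green, blue), "depth" (480x640 float32, mm along the optical axis (not along the pixel's ray), 0 where there is no reading), "fx", "fy", "cx", "cy" (pixels), "distortion" ([k1, k2, p1, p2, k3] as OpenCV has them; the pictures are not rectified), "R" (3x3) and "t" (3): a world point X has camera coordinates R X + t; the wrist camera has in their place "T_tool_cam" (4x4, takes a point from camera to tool coordinates, whose origin is the TCP and whose axes are the flange's). Camera axes: x right, y down, z forward; pixel columns grow to the right and rows downward; lengths in mm; the calibration is good to about 2 mm. A picture is of the moment at which its call begins: read the wrist's pose just before it.
- env.job_done(): hands the job in; it is judged then, once.
The state is a dict: "time_s": time; "qpos": joint angles; "qvel": joint speeds; "effort": joint torques, N m; "ee_pos": TCP position; "ee_rot": TCP orientation; "force": force on the tool from outside, world axes, zero at the start; "torque": the same for the moment, N m; "gripper_width": finger opening in mm; "gripper_force": force on a finger pad.
Only numpy, scipy, OpenCV 4.12 (cv2) and the standard library are available. Lean on these libraries where they do the work, as an engineer would, in place of code of your own. Each camera call takes 0.05 s, during which the arm holds its last target. There are 200 camera calls.

## Task

Press the open lid of the long wooden dop-stick case fully shut. Then swing that case's brass turnbutton a quarter turn, so that it points square across the shut lid and holds it down. Leave the turnbutton of the small wooden case as it is.

Things in the scene. Friction and masses are not known exactly. Their poses are not given: they have to be found in the camera images.
- dop_case: Long wooden case, 170 (x) by 190 mm (y), fixed; the small case is 110 by 110 mm. Origin: centre of its underside on the bench; x to the rear (hinge), y left along the case, z up. Front 40 mm (x -85 to -45): solid deck, top at z 58 mm. Behind it an open box, rim at z 50. The brass turnbutton pivots on the deck about the vertical axis x -66, y -30 mm.
- dop_lid (a joint): Lid angle (rad): 0 shut (firm stop), grows as the front edge rises; starts 0.3 to 0.6. Plain flat wood, 128 long, 190 wide, 8 mm thick, no handle; hinge line along the case's rear rim at x +85, z 50 mm (lid's underside). Shut: front edge at x -43, top at z 58 mm. Stiff hinge (0.25 N m): it stays where left; a few newtons press it down.
- dop_button (a joint): Turnbutton angle (rad): 0 = arm along the case's +y, off the lid (starts 0 to 0.2); grows clockwise from above; 1.57 (firm stop) = along case +x, square across the lid. Arm 56 mm from its axis, 16 wide, z 61 to 69 mm in the case frame; on it an upright wing to pinch or push: 10 mm thick, 18 to 50 mm from the axis, z 69 to 99. Stays where left (0.04 N m).
- small_tip (a point): Outer end of the top of the wing on the small case's turnbutton, 50 mm from its pivot, 89 mm above the bench. The small wooden case (110 by 110 mm, 48 mm high, already shut, fixed) has a brass turnbutton of the same form, off its lid; it is not to be turned.

How it is judged (in metres and radians):
On the way, in this order (a step that is already met when the one before it is completed fails the run):
1. the long case's lid is pressed shut while its turnbutton is still clear of the lid (value of joint dop_lid below 0.07 rad and value of joint dop_button below 0.6 rad), for 0.2 s.
2. the turnbutton points across the shut lid (value of joint dop_lid below 0.07 rad and value of joint dop_button above 1.3 rad), for 0.2 s.
At the end, for the whole second after the job is handed in: The long case's lid is shut (within 0.07 rad, about 9 mm at its front edge), its turnbutton points across the lid (within 15 degrees of square, joint above 1.3 rad), and both are at rest (all of step 2 and velocity of joint dop_button between -0.1 and 0.1 rad/s and velocity of joint dop_lid below 0.1 rad/s); the robot touches nothing.
It fails at once if the small case's turnbutton is turned (its tip moves more than 20 mm) (distance of small_tip from where it was at the start of the episode above 0.02 m).
It also fails if it takes over 45 s, if anything falls off the work surface, if the arm or the gripper's body presses on something with over 40 N, if the wrist force passes 120 N, or if a joint passes its speed limit or range.

## Working session

There is one attempt and no reset: what is moved stays moved. The work goes in short steps, Python scripts to look and compute and a tool call to move; the robot and the scene stay as the last step left them, time stands still between calls to the robot, and variables do not carry over. Pictures are saved under pics/ and viewed, at most 10 in all, crops included, and the job is handed in when it is done.

Besides the shell and the picture viewer there is one more tool, called after "Request:" as name([rows], argument=value, ...), one row to a line, values as JSON. send_rows: Moves the arm, as the interface text tells. Its arguments: {"type":"object","properties":{"motion":{"type":"array"},"squeeze":{"type":"number"}},"required":["motion"]}

```bash
mkdir -p pics
python3 - <<'E'
from workcell import env, eyes
import cv2,numpy as np
s=env.state(); print(s['time_s'],s['ee_pos'],s['ee_rot'],env.grip_depth)
for n in ("scene","side"):
    f=eyes.grab_frame(n); cv2.imwrite(f"pics/{n}0.png",f["pixels"][:,:,::-1]); np.savez(f"pics/{n}0.npz",**{k:np.array(v) for k,v in f.items()})
    print(n,f["fx"],f["R"],f["t"],f["distortion"])
E
```

```text
0.0 [140.32998484 557.08328732 213.10407915] [-1.79896090e+02  3.34258387e-04  1.65862262e+02] 18.8
scene 494.54677815434803 [[-0.52272527  0.85241753 -0.01194362]
 [ 0.62472252  0.37348848 -0.68573182]
 [-0.58006901 -0.3659108  -0.72775629]] [ 327.53947642 -306.32502725 1192.86849021] [-0.10508055  0.          0.          0.          0.        ]
side 542.0451911559286 [[ 0.66730104 -0.74478585  0.00183618]
 [-0.47050796 -0.42346657 -0.77414361]
 [ 0.57734876  0.51572289 -0.63300735]] [-424.86690434  332.43203651  485.89740493] [-0.10788951  0.          0.          0.          0.        ]
```

View pics/scene0.png

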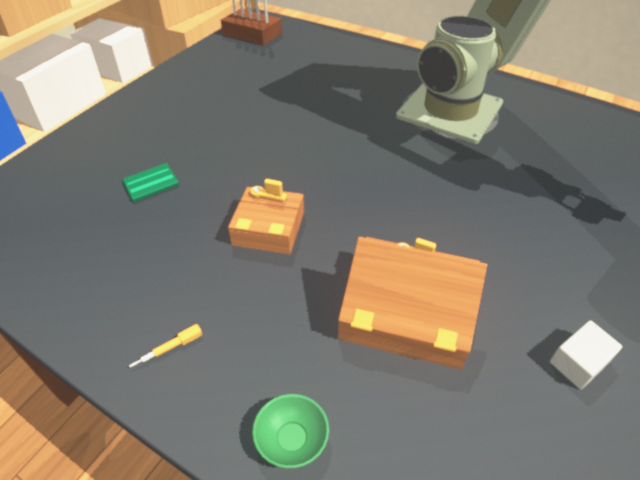

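View pics/side0.png

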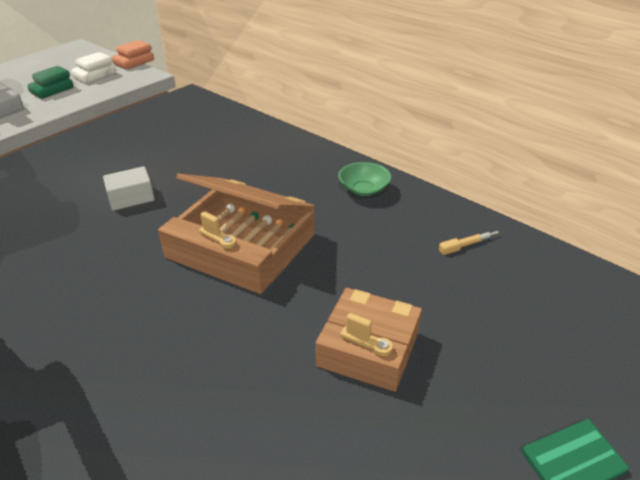

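The scene view shows the long case around (415,295) with its hinges at (362,320) and (446,340), and the small case at (268,218). The side view shows the long case's open lid (180,178)-(312,208), its turnbutton wing at (210,224) with the pivot at (229,241), and the small case at (370,338).

```bash
cat > h.py <<'E'
import numpy as np,cv2
def load(n): return dict(np.load(f"pics/{n}.npz"))
def K(f): return np.array([[f["fx"],0,f["cx"]],[0,f["fy"],f["cy"]],[0,0,1.]],float)
def ray(f,uv):
    p=cv2.undistortPoints(np.array(uv,float).reshape(-1,1,2),K(f),f["distortion"].astype(float)).reshape(-1,2)
    d=np.c_[p,np.ones(len(p))]; return -f["R"].T@f["t"], d@f["R"]   # depth-scaled rays
def plane(f,uv,z):
    c,d=ray(f,uv); return c+d*((z-c[2])/d[:,2])[:,None]
def cloud(f):
    v,u=np.mgrid[:480,:640]; c,d=ray(f,np.c_[u.ravel(),v.ravel()])
    P=c+d*f["depth"].reshape(-1,1); P[f["depth"].ravel()==0]=np.nan; return P.reshape(480,640,3)
def proj(f,X): return cv2.projectPoints(np.array(X,float).reshape(-1,1,3),cv2.Rodrigues(f["R"])[0],f["t"].astype(float),K(f),f["distortion"].astype(float))[0].reshape(-1,2)
E
python3 - <<'E'
from h import *
f=load("side0"); P=cloud(f); hsv=cv2.cvtColor(f["pixels"],cv2.COLOR_RGB2HSV)
im=f["pixels"][160:300,140:340,::-1]; cv2.imwrite("pics/c.png",cv2.resize(im,(800,560),interpolation=cv2.INTER_CUBIC))
for n in("side0","scene0"):
    f=load(n);P=cloud(f);hsv=cv2.cvtColor(f["pixels"],cv2.COLOR_RGB2HSV)
    for nm,lo,hi in(("wood",(5,90,60),(17,255,255)),("brass",(18,100,120),(32,255,255))):
        m=cv2.inRange(hsv,lo,hi); k,l,st,ce=cv2.connectedComponentsWithStats(m)
        for i in range(1,k):
            if st[i,4]>40 and 100<ce[i,1]<400 :
                Q=P[l==i]; Q=Q[~np.isnan(Q[:,0])]
                if len(Q): print(n,nm,ce[i].round(),st[i],"min",np.percentile(Q,2,0).round(),"max",np.percentile(Q,98,0).round())
E
```

```text
side0 wood [ 15. 150.] [  0 144  32  13  43] min [482. 969. -87.] max [561. 982. -79.]
side0 wood [239. 233.] [  158   174   157   120 10996] min [491.  43.  -0.] max [685. 252. 121.]
side0 wood [368. 341.] [ 316  288  106  104 6144] min [ 491. -213.    2.] max [613. -91.  49.]
side0 brass [295. 199.] [287 197  17   5  44] min [676. 101.  -4.] max [760. 198.  68.]
side0 brass [214. 230.] [199 212  37  36 564] min [524.  96.  18.] max [585. 184.  97.]
side0 brass [457. 244.] [439 234  42  21 401] min [ 798. -142.   -2.] max [870. -97.  15.]
side0 brass [359. 296.] [350 289  20  15 194] min [ 577. -116.   46.] max [602. -90.  50.]
side0 brass [402. 308.] [392 301  20  15 207] min [ 597. -172.   46.] max [ 623. -147.   50.]
side0 brass [363. 334.] [340 313  53  43 949] min [ 516. -195.   53.] max [ 541. -135.   88.]
scene0 wood [270. 189.] [260 180  19  16  84] min [ 469. -228.    0.] max [ 534. -141.   85.]
scene0 wood [267. 221.] [ 228  183   76   71 3285] min [ 495. -209.   -0.] max [625. -81.  50.]
scene0 wood [412. 299.] [  338   237   150   132 13736] min [552.  69.   3.] max [694. 256. 123.]
scene0 brass [632. 104.] [624 100  16  10 101] min [-1867.   502.  -759.] max [-1784.   585.  -743.]
scene0 brass [271. 190.] [250 179  38  22 365] min [ 506. -199.   47.] max [ 543. -133.   90.]
scene0 brass [261. 225.] [234 217  57  18 412] min [ 574. -175.   46.] max [620. -91.  51.]
scene0 brass [426. 243.] [416 238  20  14 133] min [527. 126.  90.] max [538. 156. 100.]
scene0 brass [363. 319.] [351 308  24  23 390] min [673. 100.  55.] max [698. 129.  70.]
scene0 brass [179. 339.] [153 324  49  32 506] min [ 801. -142.    3.] max [ 868. -104.   17.]
scene0 brass [446. 339.] [434 328  25  23 424] min [643. 216.  55.] max [667. 245.  70.]
```

View pics/c.png

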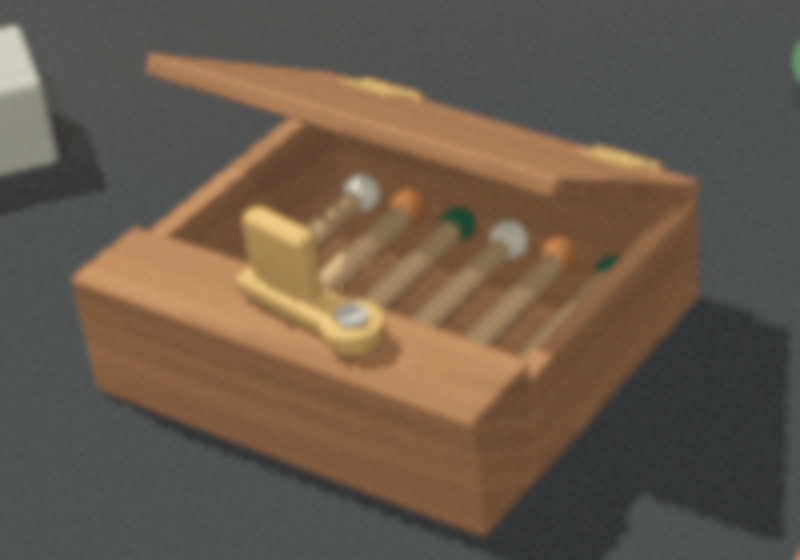

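The crop shows the deck corners at about (159,230), (259,266), (272,251) and (174,217) in the side image. The pivot screw is at (227.5,239), and the wing runs along +y.

Run:
```python
from h import *
f=load("side0")
A=plane(f,[(158.7,230),(259,266.3),(271.7,251.2),(173.7,217.5)],58);B=plane(f,[(261.7,293.2),(164.5,257.5)],0)
piv=plane(f,[(227.5,239)],70)
print(A.round(1),B.round(1),piv.round(1))
loc=np.array([[-85,95],[-85,-95],[-45,-95],[-45,95],[-85,-95],[-85,95]],float); W=np.r_[A,B][:,:2]
mu,mw=loc.mean(0),W.mean(0);H=(loc-mu).T@(W-mw);U,S,V=np.linalg.svd(H);R=V.T@np.diag([1,np.linalg.det(V.T@U.T)])@U.T
o=mw-R@mu; print("yaw",np.degrees(np.arctan2(R[1,0],R[0,0])),"o",o,"res",(loc@R.T+o-W).round(1))
print("piv loc",(piv[0,:2]-o)@R)
# checks: hinges brass & wing & lid
w=lambda p:np.r_[R@np.array(p[:2])+o,p[2]]
T=lambda P:np.c_[(P[:,:2]-o)@R,P[:,2]]
for n in("scene0","side0"):
    f=load(n);P=cloud(f);hsv=cv2.cvtColor(f["pixels"],cv2.COLOR_RGB2HSV)
    Q=P.reshape(-1,3);L=T(Q);m=cv2.inRange(hsv,(18,100,120),(32,255,255)).ravel()>0
    k=m&(L[:,2]>88)&(abs(L[:,0])<120)&(abs(L[:,1])<120);print(n,"wingtop loc",k.sum(),np.percentile(L[k],[5,50,95],axis=0).round(1))
    k=(abs(L[:,1])<100)&(L[:,0]>-60)&(L[:,0]<60)&(L[:,2]>75)&~m
    if k.sum()>100 and n=="scene0":
        c=np.polyfit(L[k,0],L[k,2],1);print("lid slope",np.degrees(np.arctan(c[0])),"res",np.std(L[k,2]-np.polyval(c,L[k,0])),"x,y range",np.percentile(L[k],[1,99],axis=0).round(1),"z at hinge",np.polyval(c,85))
```

```text
[[485.6 217.2  58. ]
 [532.5  35.6  58. ]
 [568.4  46.8  58. ]
 [521.6 227.2  58. ]] [[535.7  39.6   0. ]
 [485.7 220.1   0. ]] [[534.4 105.5  70. ]]
yaw 14.796433790319437 o [590.86922214 149.39353854] res [[-1.2  2.3]
 [ 0.4  0.3]
 [ 3.3 -0.7]
 [ 1.5  2.5]
 [-2.7 -3.8]
 [-1.3 -0.6]]
piv loc [-65.80109353 -28.03813086]
scene0 wingtop loc 142 [[-63.8 -15.3  92.2]
 [-56.9   6.5  97.9]
 [-18.5  20.6 122.8]]
lid slope -28.98386437867285 res 5.478524565825294 x,y range [[-19.1 -91.2  75.8]
 [ 58.8  94.9 124. ]] z at hinge 63.960390276892234
side0 wingtop loc 145 [[-65.6  -8.8  89.3]
 [-62.    4.3  95.4]
 [-55.6  19.6  97.6]]
```

Request:
send_rows([
  [0.905,-0.752,0,0,0,-1,-1],
  [0.905,-0.752,0,0,0,-1,-1],
  [0.905,-0.752,0,0,0,-1,-1],
  [0.905,-0.752,0,0,0,-1,-1],
  [0.905,-0.752,0,0,0,-1,-1],
  [0.905,-0.752,0,0,0,-1,-1],
  [0.905,-0.752,0,0,0,-1,-1],
  [0.905,-0.752,0,0,0,-1,-1],
  [0.905,-0.752,0,0,0,-1,-1],
  [0.905,-0.752,0,0,0,-1,-1],
  [0.905,-0.752,0,0,0,-1,-1],
  [0.905,-0.752,0,0,0,-1,-1],
  [0.905,-0.752,0,0,0,-1,-1],
  [0.905,-0.752,-0.1,0,0,-1,-1],
  [0.905,-0.752,-0.16,0,0,-1,-1],
  [0.905,-0.752,-0.16,0,0,-1,-1],
], squeeze=20)

```text
time_s: 2.1
ee_pos: [590.6, 182.1, 132.0]
ee_rot: [-179.7, -0.0, 105.9]
force: [-1.0, -1.0, 0.5]
gripper_width: 0.3
gripper_force: 0.0
```

Request:
send_rows([
  [0,0,-0.03,0,0,0,-1],
  [0,0,-0.05,0,0,0,-1],
  [0,0,-0.07,0,0,0,-1],
  [0,0,-0.09,0,0,0,-1],
  [0,0,-0.11,0,0,0,-1],
  [0,0,-0.13,0,0,0,-1],
  [0,0,-0.142,0,0,0,-1],
  [0,0,-0.148,0,0,0,-1],
  [0,0,-0.148,0,0,0,-1],
])

```text
time_s: 3.22
ee_pos: [593.3, 181.7, 59.7]
ee_rot: [180.0, 0.0, 105.9]
force: [0.2, 0.2, -0.3]
gripper_width: 0.5
gripper_force: 0.0
```

Request:
send_rows([
  [0,0,-0.002,0,0,0,-1],
  [0,0,-0.004,0,0,0,-1],
  [0,0,-0.006,0,0,0,-1],
  [0,0,-0.008,0,0,0,-1],
  [0,0,-0.008,0,0,0,-1],
  [0,0,-0.008,0,0,0,-1],
])

```text
time_s: 3.98
ee_pos: [593.5, 181.7, 58.2]
ee_rot: [179.9, 0.0, 105.9]
force: [-4.0, -0.2, 11.5]
gripper_width: 0.5
gripper_force: 5.6
```

Run:
```python
from workcell import env, eyes
import cv2,numpy as np
s=env.state(); print(s['ee_pos'],s['force'],s['qpos'])
f=eyes.grab_frame("side"); cv2.imwrite("pics/s1.png",cv2.resize(f["pixels"][140:300,120:340,::-1],(770,560),interpolation=cv2.INTER_CUBIC))
```

```text
[593.46854937 181.72862456  58.22267703] [-4.00860897 -0.18594288 11.54498332] [ 1.59644885e+01  2.97005389e+01  9.54126023e+01 -1.82103112e-03
  5.47627745e+01  1.05122487e-01]
```

View pics/s1.png

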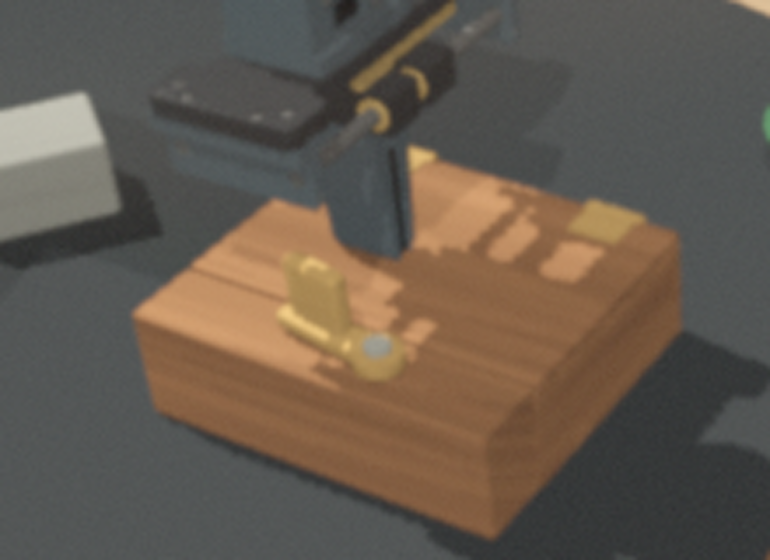

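The lid is down flat: there is no gap behind the deck edge at about (230,285) in the crop. The turnbutton still points along +y.

Request:
send_rows([
  [0,0,0.08,0,0,0,-1],
  [0,0,0.16,0,0,0,-1],
  [-0.1,-0.05,0.17,0,0,0,-1],
  [-0.196,-0.098,0.17,0,0,0,-1],
  [-0.196,-0.098,0.17,0,0,0,-1],
  [-0.196,-0.098,0.1,0,0,0,-1],
  [-0.196,-0.098,0.04,0,0,0,-1],
  [-0.196,-0.098,0.04,0,0,0,-1],
  [-0.196,-0.098,0.04,0,0,0,-1],
])

```text
time_s: 5.15
ee_pos: [496.4, 133.0, 76.8]
ee_rot: [179.9, 0.0, 105.9]
force: [0.1, 0.2, 0.7]
gripper_width: 0.8
gripper_force: 0.0
```

Run:
```python
from workcell import env
import numpy as np
print(env.state()['ee_pos'],env.state()['force'])
a=np.radians(14.8);R=np.array([[np.cos(a),-np.sin(a)],[np.sin(a),np.cos(a)]]);c=np.array([534.5,104.3])
s0=np.array([592.98-98,181.59-49])
for t in range(0,96,6):
    h=np.radians(t);p=c+R@(38*np.array([np.sin(h),np.cos(h)])-18.5*np.array([np.cos(h),-np.sin(h)]))
    print(t,((p-s0)/500).round(3),round(-t/60,2))
```

```text
[496.35327181 133.00713485  76.84730423] [0.0513298  0.15491937 0.65088061]
0 [0.024 0.007] 0.0
6 [0.031 0.013] -0.1
12 [0.038 0.018] -0.2
18 [0.046 0.021] -0.3
24 [0.055 0.024] -0.4
30 [0.063 0.026] -0.5
36 [0.072 0.028] -0.6
42 [0.081 0.028] -0.7
48 [0.09  0.027] -0.8
54 [0.098 0.026] -0.9
60 [0.107 0.023] -1.0
66 [0.115 0.02 ] -1.1
72 [0.123 0.016] -1.2
78 [0.13  0.011] -1.3
84 [0.137 0.005] -1.4
90 [ 0.143 -0.001] -1.5
```

Request:
send_rows([
  [0.012,0.004,0,0,0,0,-1],
  [0.024,0.007,0,0,0,0,-1],
  [0.031,0.013,0,0,0,-0.1,-1],
  [0.038,0.018,0,0,0,-0.2,-1],
  [0.046,0.021,0,0,0,-0.3,-1],
  [0.055,0.024,0,0,0,-0.4,-1],
  [0.063,0.026,0,0,0,-0.5,-1],
  [0.072,0.028,0,0,0,-0.6,-1],
  [0.081,0.028,0,0,0,-0.7,-1],
  [0.09,0.027,0,0,0,-0.8,-1],
  [0.09,0.027,0,0,0,-0.8,-1],
])

```text
time_s: 6.52
ee_pos: [540.6, 146.2, 76.3]
ee_rot: [180.0, -0.0, 57.9]
force: [-1.3, 0.5, 0.1]
gripper_width: 0.4
gripper_force: 0.1
```

Run:
```python
from workcell import env, eyes
import cv2,numpy as np
s=env.state(); print(s['ee_pos'],s['force'],s['qpos'])
f=eyes.grab_frame("side"); cv2.imwrite("pics/s2.png",cv2.resize(f["pixels"][140:300,120:340,::-1],(770,560),interpolation=cv2.INTER_CUBIC))
```

```text
[540.56803834 146.24444034  76.27519623] [-1.29199271  0.52045146  0.10095749] [ 1.39617243e+01  2.39454705e+01  1.02721071e+02 -1.83956916e-04
  5.32902094e+01  4.60371718e+01]
```

View pics/s2.png

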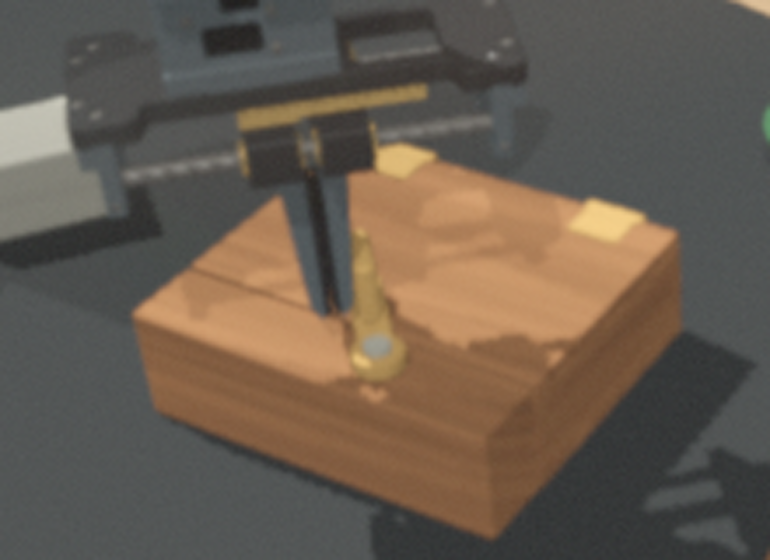

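The wing has turned about halfway and the finger block is flush behind it, at about (345,290) in the crop. I'll continue along the arc.

Request:
send_rows([
  [0.008,-0.001,0,0,0,-0.1,-1],
  [0.017,-0.004,0,0,0,-0.2,-1],
  [0.025,-0.007,0,0,0,-0.3,-1],
  [0.033,-0.011,0,0,0,-0.4,-1],
  [0.04,-0.016,0,0,0,-0.5,-1],
  [0.047,-0.022,0,0,0,-0.6,-1],
  [0.051,-0.026,0,0,0,-0.66,-1],
  [0.053,-0.028,0,0,0,-0.7,-1],
  [0.053,-0.028,0,0,0,-0.7,-1],
])

```text
time_s: 7.7
ee_pos: [565.9, 132.4, 75.9]
ee_rot: [-180.0, 0.1, 15.9]
force: [-2.4, 1.2, 0.3]
gripper_width: 0.8
gripper_force: 1.0
```

Run:
```python
from workcell import env, eyes
import cv2,numpy as np
s=env.state(); print(s['ee_pos'],s['force'],s['torque'],s['qpos'])
f=eyes.grab_frame("side"); cv2.imwrite("pics/s3.png",cv2.resize(f["pixels"][140:300,120:340,::-1],(770,560),interpolation=cv2.INTER_CUBIC))
```

```text
[565.93880533 132.38846179  75.94446751] [-2.35846857  1.23145357  0.30302346] [ 0.20156291  0.52957694 -0.01452755] [1.20113696e+01 2.56501195e+01 9.97627205e+01 4.49676718e-02
 5.46430943e+01 8.60514412e+01]
```

View pics/s3.png

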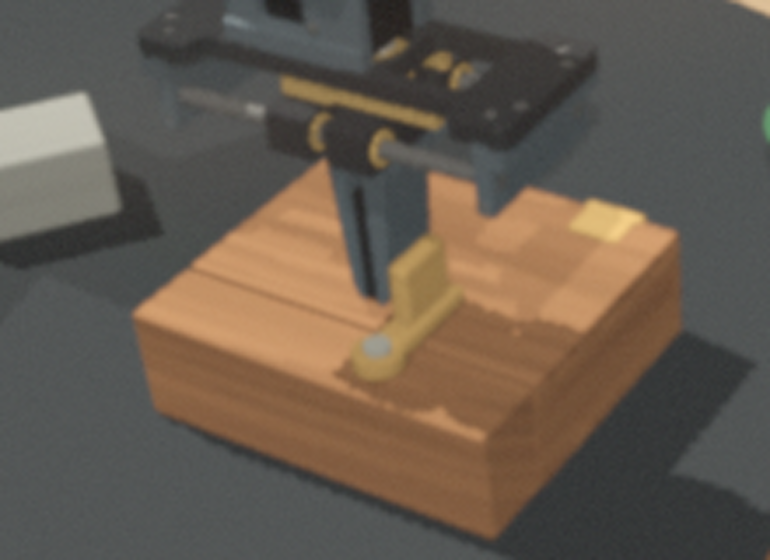

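Request:
send_rows([
  [0.001,-0.004,0,0,0,0,-1],
  [0.002,-0.008,0,0,0,0,-1],
  [0.002,-0.008,0,0,0,0,-1],
  [0.002,-0.008,0,0,0,0,-1],
])

```text
time_s: 8.25
ee_pos: [566.1, 131.9, 76.0]
ee_rot: [-179.6, 0.0, 15.8]
force: [-5.5, 13.5, 0.5]
gripper_width: 0.5
gripper_force: 6.9
```

The finger barely moved and the side force rose to 13 N, so the turnbutton is at its firm stop. I'll back off sideways, then up.

Request:
send_rows([
  [-0.005,0.018,0,0,0,0,-1],
  [-0.012,0.045,0,0,0,0,-1],
  [-0.012,0.045,0,0,0,0,-1],
  [-0.012,0.045,0.1,0,0,0,-1],
  [-0.012,0.045,0.2,0,0,0,-1],
  [-0.012,0.045,0.3,0,0,0,-1],
  [-0.012,0.2,0.4,0,0,0,-1],
  [-0.012,0.3,0.4,0,0,0,-1],
  [-0.012,0.3,0.4,0,0,0,-1],
  [-0.012,0.3,0.4,0,0,0,-1],
])

```text
time_s: 9.5
ee_pos: [561.4, 278.1, 275.4]
ee_rot: [179.9, 0.0, 15.9]
force: [-0.1, 0.3, -0.2]
gripper_width: 0.4
gripper_force: 0.0
```

Run:
```python
from workcell import env, eyes
from h import *
s=env.state(); print(s['ee_pos'],s['force'],s['qvel'])
f=eyes.grab_frame("side"); cv2.imwrite("pics/s4.png",cv2.resize(f["pixels"][140:300,120:340,::-1],(770,560),interpolation=cv2.INTER_CUBIC))
f={k:np.array(v) for k,v in f.items()};P=cloud(f);hsv=cv2.cvtColor(f["pixels"],cv2.COLOR_RGB2HSV)
k=(cv2.inRange(hsv,(18,100,120),(32,255,255))>0)&(P[...,2]>75)&(P[...,2]<105)&(P[...,0]<640)
Q=P[k][:,:2];print(len(Q),Q.mean(0),np.degrees(np.arctan2(*(Q.mean(0)-[534.5,104.3])[::-1])))
```

```text
[561.37407992 278.1287188  275.4096482 ] [-0.09287802  0.28407544 -0.17560613] [-1.92404913 -0.37490836  1.74195798 -0.58448151  0.14182718 -0.21959208]
502 [542.34504029 -33.27977146] -86.7364280730071
```

View pics/s4.png

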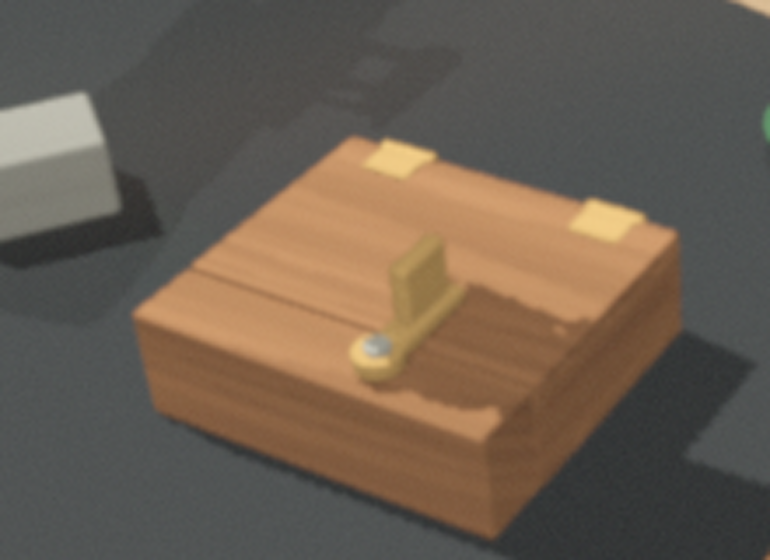

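The lid is flat and the arm lies across it, from the pivot at (376,350) to the tip at (462,292) in the crop. My mask also caught the small case, so I'll redo the angle.

Run:
```python
from workcell import env, eyes
from h import *
print(env.state()['time_s'])
f=eyes.grab_frame("side")
f={k:np.array(v) for k,v in f.items()};P=cloud(f);hsv=cv2.cvtColor(f["pixels"],cv2.COLOR_RGB2HSV)
k=(cv2.inRange(hsv,(15,80,80),(32,255,255))>0)&(P[...,2]>78)&(P[...,2]<105)&(P[...,0]<640)&(P[...,1]>40)
Q=P[k][:,:2];m=Q.mean(0);vx=cv2.fitLine(Q.astype(np.float32),cv2.DIST_HUBER,0,.01,.01).ravel()
print(len(Q),m,"pivot->wing dir",np.degrees(np.arctan2(*(m-[534.5,104.3])[::-1])),"line",np.degrees(np.arctan2(vx[1],vx[0])))
t=plane(f,[(250.9,224.0),(227.5,239)],69);print(t.round(1),np.degrees(np.arctan2(*(t[0]-t[1])[1::-1])))
```

```text
9.55
234 [565.65227774 112.05692227] pivot->wing dir 13.982314211859048 line 10.167513
[[583.9 108.6  69. ]
 [535.2 106.6  69. ]] 2.380183231836551
```

```bash
python3 -c "
from workcell import env
print(env.job_done())"
```

```text
the job is handed in; nothing more can be done
None
```

I pressed the long case's lid shut, swung its turnbutton square across the lid to its stop, never went near the small case's turnbutton, and handed the job in; no verdict was returned.

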